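Set up four probe positioners on their colour pads

ROBOT

A 6-joint arm with a two-finger parallel gripper is mounted at the origin on the work surface. World frame = base frame: x ahead of the robot, y to its left, z up, the work surface at z = 0. Lengths are in m, angles in rad, forces in N, time in s.
With the tool pointing down it reaches from about 0.325 to 0.775 m from the base axis. Payload 5.5 kg.
Tool frame: the origin (TCP) lies at the very end of the fingers, on their centre line; the grasp point (between the pads) lies 19 mm behind it (env.pinch_z is the distance from the TCP to the grasp point, in m); z points along the fingers, y is the line along which they close (so a half turn about z gives the same grasp; the last joint's range is limited). The gripper opens to 85 mm and grips with 20 to 120 N. Pads are 22 mm wide; open, the fingers measure 114 mm over their backs; the gripper's body (76 mm by 85 mm) begins 54 mm behind the grasp point. The pads swing forward as they close: fully open they stand 13 mm farther back than shut.
Start: joints at [1.068, 0.091, 1.231, -0, 1.82, -0.057], TCP at [0.259, 0.541, 0.231] pointing down, gripper open.
Joint ranges: [-2.87, 2.87], [-0.86, 2.18], [0.17, 2.46], [-1.51, 4.65], [0.06, 2.69], [-2.65, 2.65]. Speed limits (rad/s): [2.57, 2.57, 3.01, 3.14, 3.14, 3.14].

INTERFACE

Orientations are given as a unit quaternion [w, x, y, z].
In Python, from cell import env, vision gives the robot as it stands. The module is installed in compiled form; this text tells all that it offers.
- The arm moves only by the tool drive_tool, never from a script. Its argument "commands" is one flat list of numbers, 7 for each row, row after row: the shift along the tool's x, y, z in mm, then the turn, a rotation vector about the tool's x, y, z in rad, then the closure, from 0 (fully open) to 1 (shut). In form: [dx, dy, dz, rx, ry, rz, jaw, dx, dy, dz, rx, ry, rz, jaw, ...]. A call has 1 to 10 rows; each row is the pose to reach, as a shift and turn from the pose commanded when the call began, along the tool's axes at that moment; what a row does not reach only later rows make up. A row lasts 1/8 s, in which the tool goes at most 62.5 mm and 10.7 degrees, less where a joint would pass 70% of its speed; a pose out of reach is approached as far as the arm can. A call with a gripper value outside its range is refused whole. The fingers move at their own pace and stop on an object; "squeeze" is the grip in N (left out, the last holds). Time passes only in rows, so rows that repeat a pose let the fingers close. It gives the time, the measured TCP pose, the force, the opening and the grip force at its end, in the units of the state.
- env.get_obs(): the state, without advancing time (a new reading comes with each control period).
- vision.get_image(name): name is "scene" or "top"; returns the picture (420x560x3 uint8, blue, green, red); there is no depth.
- vision.calibration(name): a dict with "fx", "fy", "cx", "cy" (pixels), "cam_to_world" (4x4, takes a point from camera to world coordinates). Camera axes: x right, y up, looking along -z (the intrinsics and any distortion apply to the point x, -y, -z); pixel columns grow to the right and rows downward; lengths in m; the calibration is good to about 2 mm. A picture is of the moment at which its call begins. calibration takes no time and is no camera call.
- env.close_job(): hands the job in; it is judged then, once.
The state is a dict: "time": time; "qpos": joint angles; "qd": joint speeds; "joint_efforts": joint torques, N m; "eef_pos": TCP position; "ee_rot": TCP orientation; "contact_force": force on the tool from outside, world axes, zero at the start; "torque": the same for the moment, N m; "gripper_width": finger opening in m; "finger_force": force on a finger pad.
Only numpy, scipy, OpenCV 4.12 (cv2) and the standard library are available. Lean on these libraries where they do the work, as an engineer would, in place of code of your own. Each camera call takes 0.05 s, during which the arm holds its last target. There are 200 camera calls.

TASK

Set up the probing bench: stand each of the four probe positioners upright in the middle of the pad of its own colour, lined up with the pad's long side (either way round). The green ground probe goes first: slide it along its T-track to the open end, without forcing it, lift it off and set it on its pad before any other positioner goes onto its own pad; the red, blue and yellow ones follow in any order. Tip none of them over, and leave the amber glass needle tube standing where it is.

Things in the scene. Friction and masses are not known exactly. Their poses are not given: they have to be found in the camera images.
- probe_green: Positioner, green cap and thumbwheel, black body, 0.15-0.31 kg. Origin: centre of foot's underside; z up, x to its needle. mm: foot 40 (x) by 30 by 6 high; neck 36 by 14, z 6-14; block 40 by 34 (y), z 14-56, grip its bare y faces from above; thumbwheel dia 16 to z 76; rear screw to x -40, z 34; needle to x 57, z 32-46. Starts captive in the T-track, x along the track's x.
- probe_red: Positioner, red cap and thumbwheel, black body, 0.15-0.31 kg. Origin: centre of foot's underside; z up, x to its needle. mm: foot 40 (x) by 30 by 6 high; neck 36 by 14, z 6-14; block 40 by 34 (y), z 14-56, grip its bare y faces from above; thumbwheel dia 16 to z 76; rear screw to x -40, z 34; needle to x 57, z 32-46. Starts loose on the bench, needle away from robot.
- probe_blue: Positioner, blue cap and thumbwheel, black body, 0.15-0.31 kg. Origin: centre of foot's underside; z up, x to its needle. mm: foot 40 (x) by 30 by 6 high; neck 36 by 14, z 6-14; block 40 by 34 (y), z 14-56, grip its bare y faces from above; thumbwheel dia 16 to z 76; rear screw to x -40, z 34; needle to x 57, z 32-46. Starts loose on the bench, needle away from robot.
- probe_yellow: Positioner, yellow cap and thumbwheel, black body, 0.15-0.31 kg. Origin: centre of foot's underside; z up, x to its needle. mm: foot 40 (x) by 30 by 6 high; neck 36 by 14, z 6-14; block 40 by 34 (y), z 14-56, grip its bare y faces from above; thumbwheel dia 16 to z 76; rear screw to x -40, z 34; needle to x 57, z 32-46. Starts loose on the bench, needle away from robot.
- pad_green: The green pad: flat fixed rectangular plate, green top 66 (x) by 48 (y) mm with a thin dark steel border of 74 by 56 mm; its top is 4 mm above the bench. Origin: centre of its underside; x along its long side, pointing roughly away from the robot (within 0.3 rad); z up.
- pad_red: The red pad: flat fixed rectangular plate, red top 66 (x) by 48 (y) mm with a thin dark steel border of 74 by 56 mm; its top is 4 mm above the bench. Origin: centre of its underside; x along its long side, pointing roughly away from the robot (within 0.3 rad); z up.
- pad_blue: The blue pad: flat fixed rectangular plate, blue top 66 (x) by 48 (y) mm with a thin dark steel border of 74 by 56 mm; its top is 4 mm above the bench. Origin: centre of its underside; x along its long side, pointing roughly away from the robot (within 0.3 rad); z up.
- pad_yellow: The yellow pad: flat fixed rectangular plate, yellow top 66 (x) by 48 (y) mm with a thin dark steel border of 74 by 56 mm; its top is 4 mm above the bench. Origin: centre of its underside; x along its long side, pointing roughly away from the robot (within 0.3 rad); z up.
- track: Fixed metal T-track, 170 (x) by 62 by 16 mm high. Origin: centre of underside, z up, slot along x. -x end (nearer the robot) open, +x end has a black stop. mm: slot floor at z 4, channel 35 wide for the foot, lips z 12-16 19 apart for the neck; foot has 2.5 play each side, 2 upwards, slides with light friction. It lifts off once the positioner's origin is beyond x = -105 here.
- needle_tube: Upright amber glass tube of spare needles, 26 mm diameter, 50 mm tall, loose, light (30 g). Origin: centre of its underside. Must stay standing where it is (moved no more than 25 mm).
Things that resemble listed ones, but are neither listed nor needed, are in the scene too. Leave any turquoise look-alike of the probe_red alone.

How it is judged:
On the way:
1. the green positioner stands released on the green pad while none of the others is on its own pad (horizontal distance between probe_green and pad_green below 0.014 m and z of probe_green in the frame of pad_green between 0.001 and 0.008 m and angle between probe_green's own z axis and vertical below 0.1 rad and angle between the x axis of probe_green and the x axis of pad_green, either way round below 0.3 rad and linear speed of probe_green below 0.02 m/s and angular speed of probe_green below 0.2 rad/s and contact force between the fingers and probe_green below 0.1 N and horizontal distance between probe_red and pad_red above 0.03 m and horizontal distance between probe_blue and pad_blue above 0.03 m and horizontal distance between probe_yellow and pad_yellow above 0.03 m), for 0.2 s.
At the end, for the whole second after the job is handed in: Each positioner stands at rest on the pad of its own colour: centre within 14 mm of the pad's centre, foot on the pad's top, upright within 0.1 rad, x axis along the pad's long side within 0.3 rad (either way round) (horizontal distance between probe_green and pad_green below 0.014 m and z of probe_green in the frame of pad_green between 0.001 and 0.008 m and angle between each of probe_green, probe_red, probe_blue, probe_yellow's own z axis and vertical below 0.1 rad and angle between the x axis of probe_green and the x axis of pad_green, either way round below 0.3 rad and linear speed of each of probe_green, probe_red, probe_blue, probe_yellow below 0.02 m/s and angular speed of each of probe_green, probe_red, probe_blue, probe_yellow below 0.2 rad/s and horizontal distance between probe_red and pad_red below 0.014 m and z of probe_red in the frame of pad_red between 0.001 and 0.008 m and angle between the x axis of probe_red and the x axis of pad_red, either way round below 0.3 rad and horizontal distance between probe_blue and pad_blue below 0.014 m and z of probe_blue in the frame of pad_blue between 0.001 and 0.008 m and angle between the x axis of probe_blue and the x axis of pad_blue, either way round below 0.3 rad and horizontal distance between probe_yellow and pad_yellow below 0.014 m and z of probe_yellow in the frame of pad_yellow between 0.001 and 0.008 m and angle between the x axis of probe_yellow and the x axis of pad_yellow, either way round below 0.3 rad); the robot touches nothing.
It fails at once if a positioner was tipped over (angle between any of probe_green, probe_red, probe_blue, probe_yellow's own z axis and vertical above 0.6 rad).
It fails at once if the needle tube was tipped or shifted (angle between needle_tube's own z axis and vertical above 0.4 rad or distance of needle_tube from where it was at the start of the episode above 0.025 m).
It fails at once if the green positioner was forced against its track (contact force between probe_green and track above 60 N).
It also fails if it takes over 128 s, if anything falls off the work surface, if the arm or the gripper's body presses on something with over 40 N, if the wrist force passes 120 N, or if a joint passes its speed limit or range.

## Working session

There is one attempt and no reset: what is moved stays moved. The work goes in short steps, Python scripts to look and compute and a tool call to move; the robot and the scene stay as the last step left them, time stands still between calls to the robot, and variables do not carry over. Pictures are saved under pics/ and viewed, at most 14 in all, crops included, and the job is handed in when it is done.

Besides the shell and the picture viewer there is one more tool, called after "Call:" by a JSON object that holds its "fn" and its "kwargs". drive_tool: Moves the arm, as the interface text tells. Its arguments: {"type":"object","properties":{"commands":{"type":"array"},"squeeze":{"type":"number"}},"required":["commands"]}

```bash
mkdir -p pics; python3 - <<'E'
from cell import env, vision
import cv2
for n in("top","scene"):
    cv2.imwrite(f"pics/{n}0.png",vision.get_image(n)); print(n,vision.calibration(n))
o=env.get_obs(); print(o, env.pinch_z)
E
```

```text
top {'fx': 417.4360571835847, 'fy': 417.4360571835847, 'cx': 281.1111935155049, 'cy': 206.92818612510186, 'cam_to_world': array([[ 0.02032222,  0.99686248, -0.07649965,  0.38989447],
       [-0.99952968,  0.01849969, -0.02445782, -0.05934867],
       [-0.02296586,  0.0769607 ,  0.99676959,  1.19677398],
       [ 0.        ,  0.        ,  0.        ,  1.        ]])}
scene {'fx': 413.49748663175086, 'fy': 413.49748663175086, 'cx': 272.75743079335354, 'cy': 213.41204984815602, 'cam_to_world': array([[-0.036012  , -0.84410294,  0.53497044,  0.97048425],
       [ 0.99934715, -0.03197074,  0.01682689, -0.03061841],
       [ 0.00289977,  0.53522715,  0.8447032 ,  0.85272011],
       [ 0.        ,  0.        ,  0.        ,  1.        ]])}
{'time': 0.1, 'qpos': array([ 1.06830719e+00,  9.18088582e-02,  1.23180257e+00,  2.92142903e-06,
        1.81982867e+00, -5.67001877e-02]), 'qd': array([-0.00212222, -0.00386664, -0.00137425,  0.00052424,  0.00101032,
       -0.00021131]), 'joint_efforts': array([ 1.55603473e-03, -4.60220432e+01, -4.19214070e+01, -1.87027313e-04,
        1.07018001e-02,  4.84382667e-05]), 'eef_pos': array([0.25857183, 0.54112382, 0.23022787]), 'ee_rot': array([-2.56275919e-04,  2.21052973e-01,  9.75261365e-01, -8.87457151e-04]), 'contact_force': array([-0.15171352,  0.03935474,  0.40620299]), 'torque': array([-0.01416812,  0.03662873,  0.00099661]), 'finger_force': 0.0, 'gripper_width': 0.08553986493676302} 0.0187
```

View pics/top0.png

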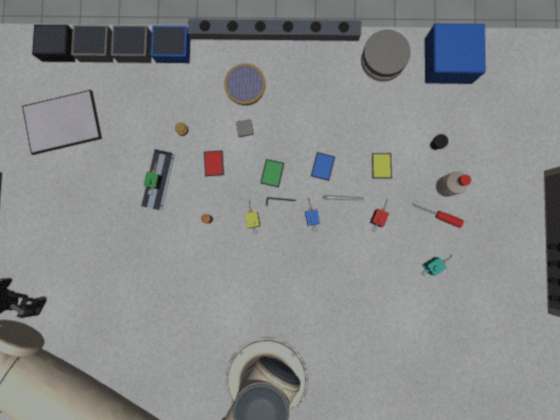

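View pics/scene0.png

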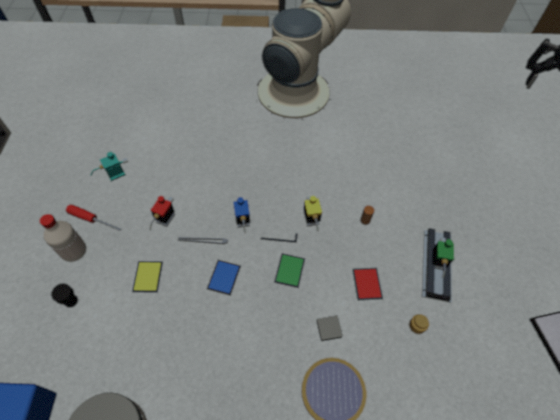

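```bash
cat > h.py <<'E'
import numpy as np, cv2
from cell import env, vision
C={n:vision.calibration(n) for n in("top","scene")}
def p2w(n,u,v,z):
    c=C[n];T=c["cam_to_world"];d=T[:3,:3]@np.array([(u-c["cx"])/c["fx"],-(v-c["cy"])/c["fy"],-1]);o=T[:3,3]
    return (o+d*(z-o[2])/d[2])[:2]
def w2p(n,P):
    c=C[n];T=c["cam_to_world"];q=T[:3,:3].T@(np.asarray(P,float)-T[:3,3])
    return np.array([c["cx"]-c["fx"]*q[0]/q[2],c["cy"]+c["fy"]*q[1]/q[2]])
HUE={"red":(172,6),"yellow":(22,36),"green":(50,75),"blue":(105,125)}
def mask(im,c):
    h,s,v=cv2.split(cv2.cvtColor(im,cv2.COLOR_BGR2HSV));a,b=HUE[c]
    m=((h>=a)&(h<=b)) if a<b else ((h>=a)|(h<=b))
    return (m&(s>120)&(v>50)).astype(np.uint8)
def blobs(im,c,amin=40):
    n,l,st,ce=cv2.connectedComponentsWithStats(mask(im,c))
    return [(st[i,4],ce[i],l==i) for i in range(1,n) if st[i,4]>=amin]
E
python3 - <<'E'
from h import *
for n in C:
    im=cv2.imread(f"pics/{n}0.png")
    for c in HUE:
        for a,ce,m in blobs(im,c):
            r=cv2.minAreaRect(np.argwhere(m)[:,::-1].astype(np.float32))
            b=[p2w(n,*p,.004) for p in cv2.boxPoints(r)]
            e=[b[1]-b[0],b[2]-b[1]];e=max(e,key=np.linalg.norm);yaw=np.arctan(e[1]/e[0])
            print(n,c,a,ce.round(1),"pad",p2w(n,*ce,.004).round(4),"cap",p2w(n,*ce,.058).round(4),"yaw",yaw.round(3),np.linalg.norm(e).round(3))
im=cv2.imread("pics/top0.png")
cv2.imwrite("pics/c1.png",cv2.resize(im[140:290,135:335],None,fx=4,fy=4,interpolation=3))
cv2.imwrite("pics/c2.png",cv2.resize(im[140:290,280:480],None,fx=4,fy=4,interpolation=3))
E
```

```text
top red 381 [213.3 162.8] pad [0.6062 0.1693] cap [0.5964 0.159 ] yaw 0.09 0.067
top red 96 [464.4 179.6] pad [ 0.5693 -0.5513] cap [ 0.5611 -0.529 ] yaw -1.554 0.031
top red 184 [379.5 217.3] pad [ 0.4569 -0.3107] cap [ 0.4539 -0.2993] yaw -0.373 0.043
top red 202 [449.6 218.9] pad [ 0.4561 -0.5082] cap [ 0.4531 -0.4879] yaw 1.201 0.074
top yellow 351 [381.5 165.5] pad [ 0.6062 -0.3161] cap [ 0.5964 -0.3045] yaw 0.001 0.061
top yellow 151 [251.9 219.3] pad [0.4443 0.0528] cap [0.4419 0.0477] yaw 0.19 0.041
top green 221 [271.6 172.3] pad [ 0.581  -0.0006] cap [ 0.5724 -0.0033] yaw -0.194 0.061
top green 147 [151.  179.9] pad [0.553  0.3492] cap [0.5457 0.3307] yaw -0.201 0.039
top blue 3006 [457.6  52.5] pad [ 0.9435 -0.5365] cap [ 0.9184 -0.5149] yaw -0.017 0.175
top blue 490 [171.6  49. ] pad [0.9459 0.305 ] cap [0.9207 0.2885] yaw -1.563 0.117
top blue 388 [322.5 165.8] pad [ 0.6025 -0.147 ] cap [ 0.5928 -0.143 ] yaw -0.24 0.067
top blue 158 [311.9 217.1] pad [ 0.454  -0.1185] cap [ 0.4511 -0.1159] yaw 0.211 0.039
scene red 228 [161.  206.4] pad [ 0.4229 -0.3223] cap [ 0.4578 -0.
[... 292 characters left out ...]
low 237 [312.4 207.2] pad [0.4112 0.0489] cap [0.4468 0.0439] yaw 0.184 0.054
scene yellow 583 [147.1 276.1] pad [ 0.6078 -0.3197] cap [ 0.6309 -0.3013] yaw 0.052 0.071
scene yellow 72 [421.2 320.8] pad [0.6867 0.2719] cap [0.7047 0.2526] yaw 0.702 0.026
scene green 261 [444.9 249.8] pad [0.5171 0.3525] cap [0.546  0.3282] yaw -0.192 0.053
scene green 546 [289.5 269.8] pad [ 0.5808 -0.0048] cap [ 0.6056 -0.0064] yaw -0.172 0.065
scene blue 207 [240.9 207.4] pad [ 0.4185 -0.1262] cap [ 0.4537 -0.1201] yaw 0.187 0.053
scene blue 632 [223.5 276.9] pad [ 0.6035 -0.1505] cap [ 0.6268 -0.1429] yaw -0.19 0.07
scene blue 1172 [ 15.9 400.5] pad [ 0.8687 -0.5165] cap [ 0.8751 -0.4856] yaw -1.534 0.071
```

View pics/c1.png

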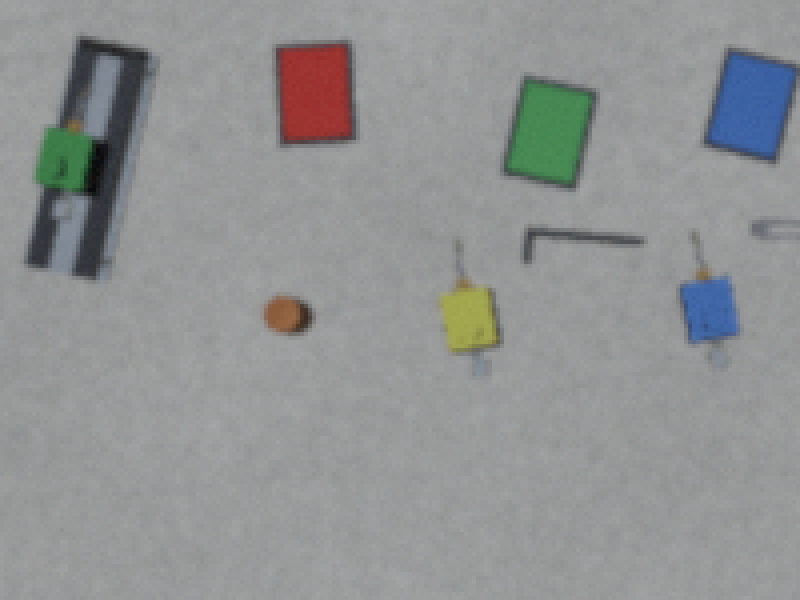

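View pics/c2.png

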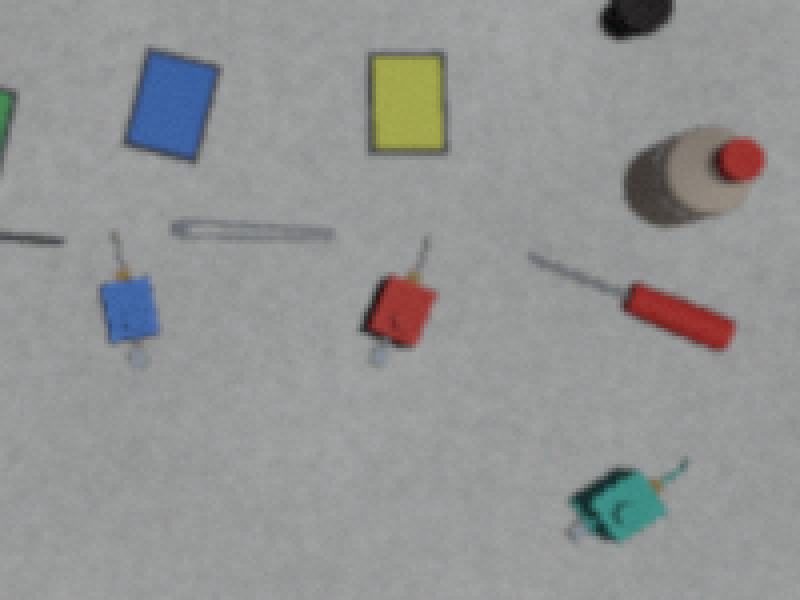

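```bash
python3 - <<'E'
from h import *
a=cv2.resize(cv2.imread("pics/top0.png")[145:215,133:183],None,fx=8,fy=8,interpolation=3)
b=cv2.resize(cv2.imread("pics/scene0.png")[225:305,415:465],None,fx=7,fy=7,interpolation=3)
cv2.imwrite("pics/t.png",np.hstack([a,b]))
E
```

```text
(no output)
```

View pics/t.png

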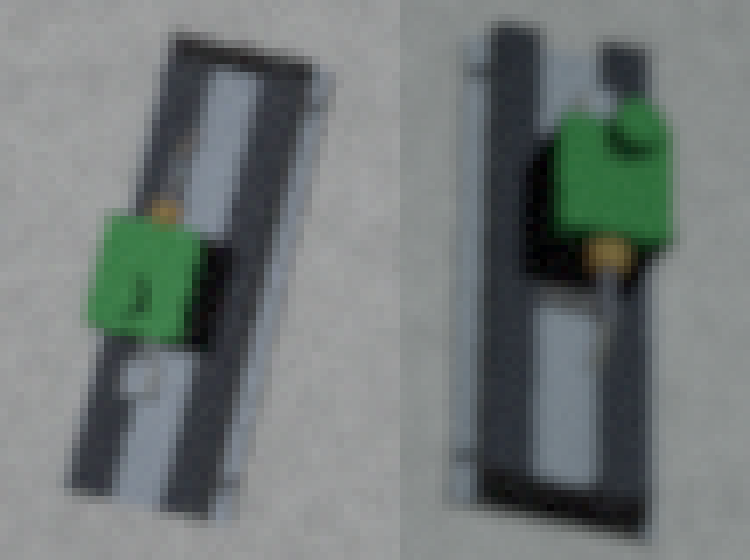

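```bash
python3 - <<'E'
from h import *
t=lambda x,y:p2w("top",133+x/8-.4,145+y/8-.4,.016)
s=lambda x,y:p2w("scene",415+(x-400)/7-.4,225+y/7-.4,.016)
for nm,a,b in [("tR",t(213,517),t(312,75)),("tr",t(163,505),t(253,80)),("tl",t(112,495),t(203,70)),
 ("tL",t(67,488),t(165,75)),("sL",s(490,22),s(482,470)),("sR",s(645,48),s(645,497)),("sl",s(540,30),s(530,480)),("sr",s(600,45),s(597,485))]:
    d=b-a; print(nm,a.round(4),b.round(4),np.arctan2(d[1],d[0]).round(3),np.linalg.norm(d).round(3))
for n in("top","scene"):
  im=cv2.imread(f"pics/{n}0.png");h,sa,v=cv2.split(cv2.cvtColor(im,cv2.COLOR_BGR2HSV))
  m=((h>5)&(h<25)&(sa>90)).astype(np.uint8);k,l,st,ce=cv2.connectedComponentsWithStats(m)
  print([(st[i,4],ce[i].round(0),p2w(n,*ce[i],.03).round(3)) for i in range(1,k) if st[i,4]>30])
E
```

```text
tR [0.4675 0.3176] [0.6278 0.2885] -0.179 0.163
tr [0.4714 0.3358] [0.6256 0.3099] -0.166 0.156
tl [0.4747 0.3543] [0.629  0.3282] -0.168 0.156
tL [0.4769 0.3706] [0.6269 0.3419] -0.189 0.153
sL [0.4666 0.317 ] [0.6266 0.2884] -0.177 0.162
sR [0.4748 0.367 ] [0.6335 0.3366] -0.189 0.162
sl [0.4691 0.3332] [0.6293 0.3026] -0.189 0.163
sr [0.4742 0.3522] [0.6301 0.3227] -0.187 0.159
[(np.int32(212), array([246.,  88.]), array([0.821, 0.076])), (np.int32(115), array([181., 129.]), array([0.699, 0.26 ])), (np.int32(65), array([206., 218.]), array([0.443, 0.18 ]))]
[(np.int32(710), array([155.,   4.]), array([-0.392, -0.486])), (np.int32(541), array([550.,  19.]), array([-0.363,  0.859])), (np.int32(274), array([246.,  21.]), array([-0.31 , -0.165])), (np.int32(140), array([367., 214.]), array([0.443, 0.175])), (np.int32(50), array([313., 216.]), array([0.453, 0.049])), (np.int32(251), array([419., 323.]), array([0.701, 0.257])), (np.int32(416), array([332., 388.]), array([0.83 , 0.077]))]
```

```bash
cat > go.py <<'E'
import sys
from cell import env
import numpy as np
from scipy.spatial.transform import Rotation as R
def st():
    o=env.get_obs();w,x,y,z=o["ee_rot"];return o,R.from_quat([x,y,z,w])
def go(x,y,z,yaw):
    o,r=st();t=R.from_euler("z",yaw)*R.from_matrix(np.array([[-1,0,0],[0,1,0],[0,0,-1.]]))
    d=r.inv().apply(np.array([x,y,z])-o["eef_pos"])*1000;v=(r.inv()*t).as_rotvec()
    print(d.round(1),v.round(3),"dist",np.linalg.norm(d).round(),"q",o["qpos"].round(2),"t",round(o["time"],1))
if __name__=="__main__": go(*map(float,sys.argv[1:5]))
E
python3 go.py .5458 .3298 .14 -0.182
```

```text
[-350.3  -66.7   90.3] [-0.002 -0.    -0.264] dist 368.0 q [ 1.07  0.09  1.23  0.    1.82 -0.06] t 0.1
```

Call:
{"fn": "drive_tool", "kwargs": {"commands": [-350,-67,90,0,0,-0.264,0,-350,-67,90,0,0,-0.264,0,-350,-67,90,0,0,-0.264,0,-350,-67,90,0,0,-0.264,0,-350,-67,90,0,0,-0.264,0,-350,-67,90,0,0,-0.264,0,-350,-67,90,0,0,-0.264,0,-350,-67,90,0,0,-0.264,0,-350,-67,90,0,0,-0.264,0], "squeeze": 25}}

```text
time: 1.23
eef_pos: [0.5448, 0.3313, 0.142]
ee_rot: [0.0, 0.09, 0.996, 0.0]
contact_force: [0.3, 0.8, 1.0]
gripper_width: 0.0854
finger_force: 0.0
```

```bash
python3 go.py .5458 .3298 .026 -0.182; python3 - <<'E'
from h import *
im=vision.get_image("top");im2=vision.get_image("scene")
a=cv2.resize(im[130:220,120:190],None,fx=6,fy=6,interpolation=3)
b=cv2.resize(im2[180:320,390:500],None,fx=4,fy=4,interpolation=3)[:540,:380]
cv2.imwrite("pics/g1.png",np.hstack([a[:540],b[:540]]))
E
```

```text
[ -1.2  -1.3 116. ] [0.001 0.    0.002] dist 116.0 q [ 0.49  0.19  1.28  0.    1.67 -0.9 ] t 1.2
```

View pics/g1.png

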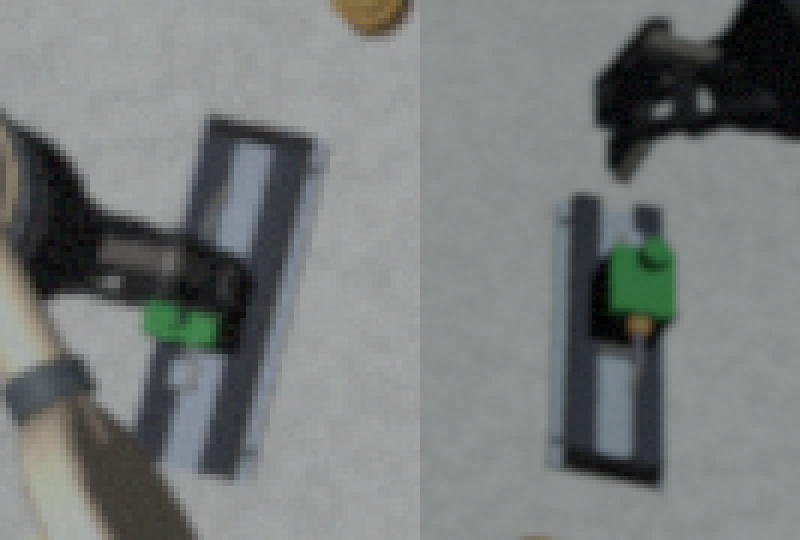

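The gripper is over the green positioner (top crop shows the near finger beside the cap at about (190,285)). I'm descending.

Call:
{"fn": "drive_tool", "kwargs": {"commands": [-1,-1,50,0,0,0,0,-1,-1,80,0,0,0,0,-1,-1,100,0,0,0,0,-1,-1,116,0,0,0,0,-1,-1,116,0,0,0,0,-1,-1,116,0,0,0,0,-1,-1,116,0,0,0,0]}}

```text
time: 2.2
eef_pos: [0.5472, 0.3292, 0.0269]
ee_rot: [0.001, 0.091, 0.996, 0.001]
contact_force: [-1.0, 0.1, -0.1]
gripper_width: 0.0855
finger_force: 0.0
```

```bash
python3 go.py .5458 .3298 .026 -0.182; python3 - <<'E'
from h import *
im=vision.get_image("top");im2=vision.get_image("scene")
a=cv2.resize(im[130:220,120:190],None,fx=6,fy=6,interpolation=3)
b=cv2.resize(im2[200:310,400:470],None,fx=5.4,fy=5.4,interpolation=3)[:540,:380]
cv2.imwrite("pics/g2.png",np.hstack([a[:540],b[:540]]))
E
```

```text
[1.5 0.3 0.9] [0.002 0.002 0.   ] dist 2.0 q [ 0.49  0.25  1.42 -0.    1.47 -0.9 ] t 2.2
```

View pics/g2.png

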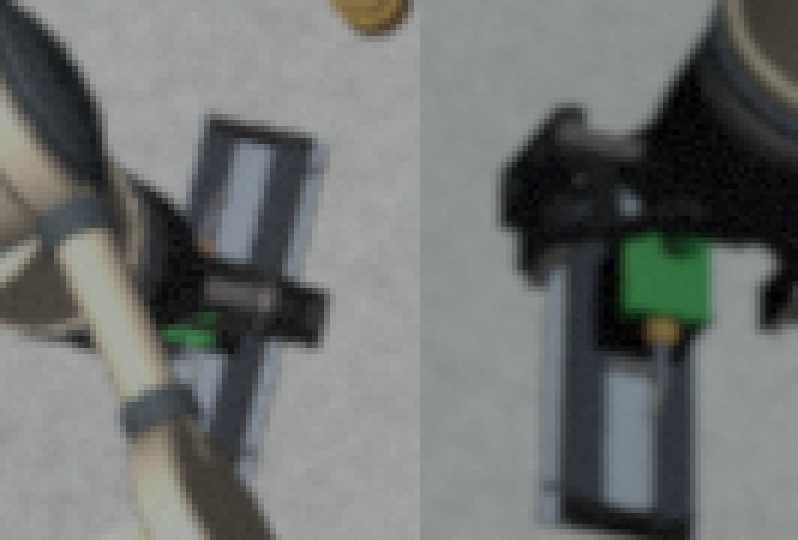

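The fingers straddle the block, one either side of the track (scene crop, about (540,270) and (775,300)). I'm closing gently.

Call:
{"fn": "drive_tool", "kwargs": {"commands": [1,0,0,0,0,0,0.3,1,0,0,0,0,0,0.45,1,0,0,0,0,0,0.55,1,0,0,0,0,0,0.65,1,0,0,0,0,0,0.8,1,0,0,0,0,0,1,1,0,0,0,0,0,1,1,0,0,0,0,0,1], "squeeze": 25}}

```text
time: 3.3
eef_pos: [0.5455, 0.3293, 0.0255]
ee_rot: [0.0, 0.091, 0.996, 0.0]
contact_force: [-0.2, 2.4, 1.5]
gripper_width: 0.0337
finger_force: 25.8
```

```bash
python3 go.py .5458 .3298 .026 -0.182
```

```text
[-0.2  0.6 -0.5] [0.001 0.    0.   ] dist 1.0 q [ 0.49  0.24  1.43  0.    1.47 -0.9 ] t 3.3
```

Call:
{"fn": "drive_tool", "kwargs": {"commands": [3,0,-1,0,0,0,1,7,0,-1,0,0,0,1,11,0,-1,0,0,0,1,15,0,-1,0,0,0,1,20,0,-1,0,0,0,1,25,0,-1,0,0,0,1,30,0,-1,0,0,0,1,30,0,-1,0,0,0,1]}}

```text
time: 4.3
eef_pos: [0.5152, 0.3345, 0.0262]
ee_rot: [-0.001, 0.091, 0.996, -0.0]
contact_force: [-0.8, 1.6, -3.5]
gripper_width: 0.0335
finger_force: 25.5
```

Call:
{"fn": "drive_tool", "kwargs": {"commands": [5,0,0,0,0,0,1,10,0,0,0,0,0,1,15,0,0,0,0,0,1,20,0,0,0,0,0,1,25,0,0,0,0,0,1,30,0,0,0,0,0,1,35,0,0,0,0,0,1,40,0,0,0,0,0,1,40,0,0,0,0,0,1]}}

```text
time: 5.42
eef_pos: [0.4759, 0.3419, 0.0263]
ee_rot: [-0.0, 0.091, 0.996, 0.0]
contact_force: [-0.6, 3.2, -2.8]
gripper_width: 0.0336
finger_force: 25.6
```

Call:
{"fn": "drive_tool", "kwargs": {"commands": [5,0,0,0,0,0,1,10,0,0,0,0,0,1,15,0,0,0,0,0,1,20,0,0,0,0,0,1,25,0,0,0,0,0,1,31,0,0,0,0,0,1,37,0,0,0,0,0,1,43,0,0,0,0,0,1,48,0,0,0,0,0,1,48,0,0,0,0,0,1], "squeeze": 40}}

```text
time: 6.68
eef_pos: [0.429, 0.3504, 0.0263]
ee_rot: [-0.0, 0.091, 0.996, -0.0]
contact_force: [0.6, 0.9, -3.1]
gripper_width: 0.0336
finger_force: 44.5
```

```bash
python3 - <<'E'
from h import *
im=vision.get_image("top");im2=vision.get_image("scene")
a=cv2.resize(im[140:240,110:180],None,fx=5.4,fy=5.4,interpolation=3)
b=cv2.resize(im2[180:290,400:470],None,fx=5.4,fy=5.4,interpolation=3)
cv2.imwrite("pics/g3.png",np.hstack([a[:540],b[:540]]))
E
```

```text
(no output)
```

View pics/g3.png

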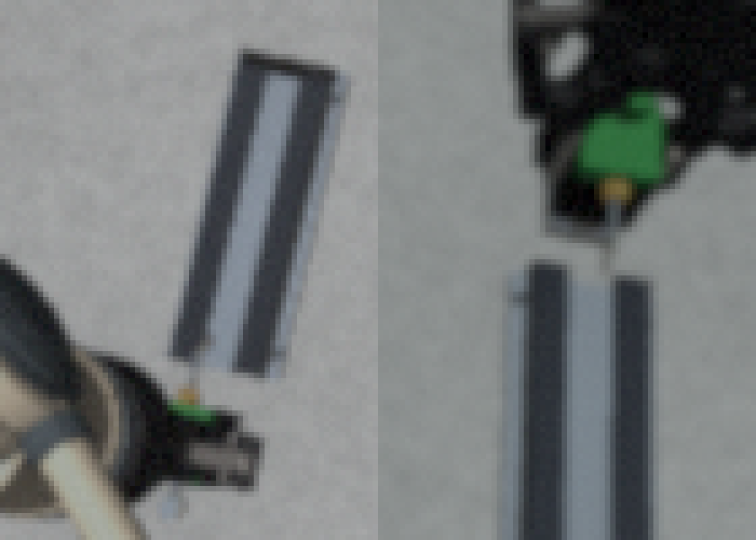

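The positioner is completely clear of the open end (scene crop: foot ends at row 235, track starts at row 265). I'm lifting it off and moving to the green pad.

Call:
{"fn": "drive_tool", "kwargs": {"commands": [0,0,-20,0,0,0,1,0,0,-60,0,0,0,1,0,0,-100,0,0,0,1,0,0,-114,0,0,0,1,0,0,-114,0,0,0,1,0,0,-114,0,0,0,1]}}

```text
time: 7.52
eef_pos: [0.4287, 0.3498, 0.1382]
ee_rot: [-0.001, 0.091, 0.996, -0.001]
contact_force: [0.5, -0.4, -3.1]
gripper_width: 0.0334
finger_force: 44.7
```

```bash
python3 go.py .581 -.0027 .12 -0.183
```

```text
[-213.6 -319.1   18.4] [-0.002 -0.002  0.001] dist 384.0 q [ 0.62 -0.03  1.52  0.    1.66 -0.77] t 7.5
```

Call:
{"fn": "drive_tool", "kwargs": {"commands": [-15,-20,0,0,0,0,1,-35,-50,0,0,0,0,1,-61,-90,0,0,0,0,1,-90,-134,0,0,0,0,1,-120,-179,0,0,0,0,1,-150,-224,5,0,0,0,1,-180,-269,10,0,0,0,1,-204,-305,18,0,0,0,1,-214,-319,18,0,0,0,1,-214,-319,18,0,0,0,1]}}

```text
time: 8.78
eef_pos: [0.5817, -0.0026, 0.1207]
ee_rot: [-0.001, 0.092, 0.996, 0.0]
contact_force: [-0.0, 1.1, -3.2]
gripper_width: 0.0336
finger_force: 44.5
```

```bash
python3 go.py .581 -.0027 .028 -0.183; python3 - <<'E'
from h import *
im=vision.get_image("top");im2=vision.get_image("scene")
a=cv2.resize(im[120:240,220:290],None,fx=5,fy=5,interpolation=3)
b=cv2.resize(im2[190:310,250:330],None,fx=5,fy=5,interpolation=3)
cv2.imwrite("pics/g4.png",np.hstack([a,b]))
E
```

```text
[ 0.4 -0.3 92.7] [ 0.    -0.003 -0.   ] dist 93.0 q [-0.06  0.05  1.47  0.    1.63 -1.45] t 8.8
```

View pics/g4.png

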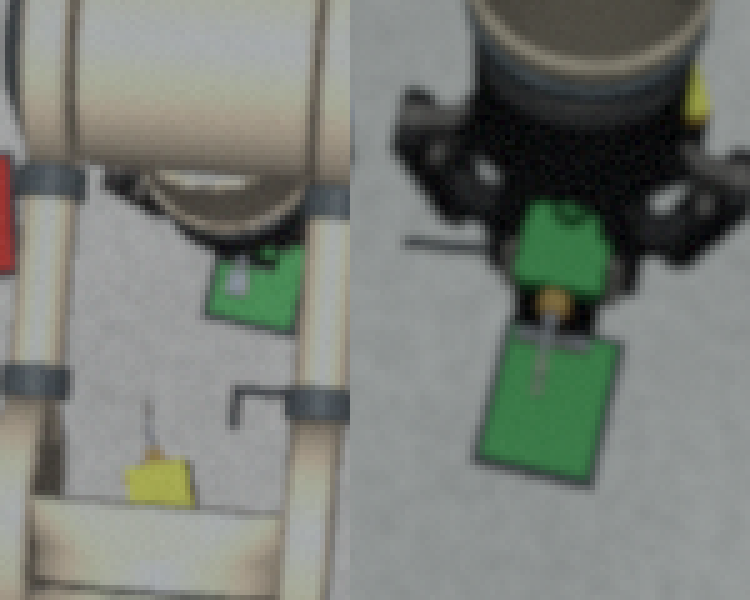

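The arm is carrying the positioner upright, aligned with the green pad (scene crop around (550,400)). I'm lowering it.

Call:
{"fn": "drive_tool", "kwargs": {"commands": [0,0,30,0,0,0,1,0,0,60,0,0,0,1,0,0,78,0,0,0,1,0,0,85,0,0,0,1,0,0,89,0,0,0,1,0,0,92,0,0,0,1,0,0,94,0,0,0,1,0,0,94,0,0,0,1,0,0,94,0,0,0,1]}}

```text
time: 10.0
eef_pos: [0.5824, -0.0022, 0.0286]
ee_rot: [0.0, 0.091, 0.996, 0.0]
contact_force: [-0.2, 0.3, -2.9]
gripper_width: 0.0336
finger_force: 44.6
```

Call:
{"fn": "drive_tool", "kwargs": {"commands": [0,0,1,0,0,0,1,0,0,2,0,0,0,1,0,0,2.5,0,0,0,1,0,0,2.5,0,0,0,1]}}

```text
time: 10.5
eef_pos: [0.5821, -0.0021, 0.0257]
ee_rot: [-0.0, 0.091, 0.996, -0.0]
contact_force: [-0.3, 0.8, -2.2]
gripper_width: 0.0337
finger_force: 44.6
```

Call:
{"fn": "drive_tool", "kwargs": {"commands": [0,0,0.6,0,0,0,1,0,0,0.6,0,0,0,1,0,0,0.6,0,0,0,1]}}

```text
time: 10.88
eef_pos: [0.5823, -0.0021, 0.0256]
ee_rot: [0.0, 0.091, 0.996, -0.0]
contact_force: [-0.5, 0.7, 0.3]
gripper_width: 0.0335
finger_force: 44.8
```

Contact made. I'm opening gradually and going up.

Call:
{"fn": "drive_tool", "kwargs": {"commands": [0,0,0,0,0,0,0.5,0,0,0,0,0,0,0.3,0,0,0,0,0,0,0.1,0,0,0,0,0,0,0,0,0,-20,0,0,0,0,0,0,-60,0,0,0,0,0,0,-110,0,0,0,0,0,0,-140,0,0,0,0,0,0,-140,0,0,0,0]}}

```text
time: 12.0
eef_pos: [0.5839, -0.0022, 0.1706]
ee_rot: [0.004, 0.091, 0.996, 0.0]
contact_force: [-0.3, -0.4, -0.8]
gripper_width: 0.0855
finger_force: 0.0
```

```bash
python3 go.py .455 -.3015 .10 -0.35;python3 - <<'E'
from h import *
for n in("scene",):
  im=vision.get_image(n)
  cv2.imwrite("pics/s1.png",cv2.resize(im[170:310,130:390],None,fx=3,fy=3,interpolation=3))
E
```

```text
[  73.2 -317.8   69.7] [0.002 0.008 0.168] dist 333.0 q [-0.06  0.04  1.39 -0.    1.7  -1.45] t 12.0
```

View pics/s1.png

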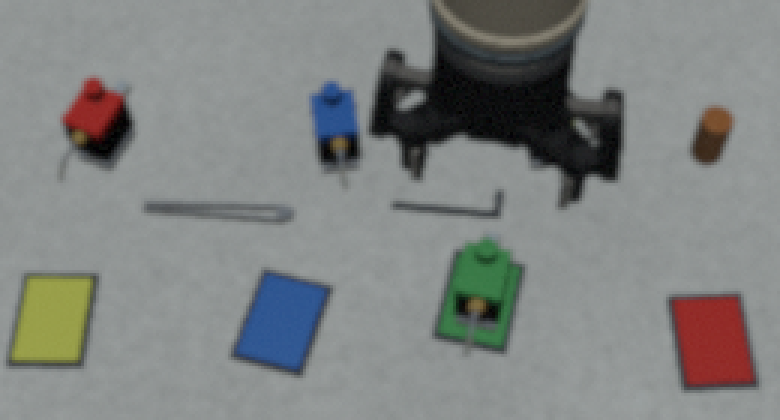

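The green positioner stands centred on its pad (scene crop about (480,300)). Red is next.

Call:
{"fn": "drive_tool", "kwargs": {"commands": [73,-318,10,0,0.006,0.168,0,73,-318,10,0,0.006,0.168,0,73,-318,10,0,0.006,0.168,0,73,-318,10,0,0.006,0.168,0,73,-318,10,0,0.006,0.168,0,73,-318,10,0,0.006,0.168,0,73,-318,70,0,0.006,0.168,0,73,-318,70,0,0.006,0.168,0,73,-318,70,0,0.006,0.168,0]}}

```text
time: 13.18
eef_pos: [0.4535, -0.301, 0.0963]
ee_rot: [-0.003, 0.173, 0.985, 0.0]
contact_force: [0.1, -0.2, 0.1]
gripper_width: 0.0857
finger_force: 0.0
```

```bash
python3 go.py .455 -.3015 .022 -0.35
```

```text
[-2.   0.1 74.3] [-0.    -0.006  0.001] dist 74.0 q [-0.65 -0.04  1.6  -0.    1.58 -1.87] t 13.2
```

Call:
{"fn": "drive_tool", "kwargs": {"commands": [-2,0,35,0,-0.003,0,0,-2,0,60,0,-0.003,0,0,-2,0,74,0,-0.003,0,0,-2,0,74,0,-0.003,0,0,-2,0,74,0,-0.003,0,0.3,-2,0,74,0,-0.003,0,0.45,-2,0,74,0,-0.003,0,0.6,-2,0,74,0,-0.003,0,0.8,-2,0,74,0,-0.003,0,1,-2,0,74,0,-0.003,0,1]}}

```text
time: 14.42
eef_pos: [0.4548, -0.3027, 0.0221]
ee_rot: [-0.001, 0.174, 0.985, -0.0]
contact_force: [-0.5, -0.1, 5.6]
gripper_width: 0.0335
finger_force: 40.9
```

Call:
{"fn": "drive_tool", "kwargs": {"commands": [0,0,0,0,0,0,1,0,0,0,0,0,0,1,0,0,-1,0,0,0,1,0,0,-30,0,0,0,1,0,0,-70,0,0,0,1,0,0,-110,0,0,0,1,0,0,-150,0,0,0,1,0,0,-150,0,0,0,1]}}

```text
time: 15.42
eef_pos: [0.4558, -0.3029, 0.1741]
ee_rot: [0.001, 0.174, 0.985, -0.001]
contact_force: [-0.1, 0.2, -3.0]
gripper_width: 0.0335
finger_force: 40.5
```

```bash
python3 go.py .6065 .1678 .17 0.077
```

```text
[ 19.7 493.8   3.2] [-0.002  0.001 -0.427] dist 494.0 q [-0.65 -0.06  1.48 -0.    1.71 -1.87] t 15.4
```

Call:
{"fn": "drive_tool", "kwargs": {"commands": [1,25,0,0,0,0,1,3,70,0,0,0,-0.06,1,5,125,0,0,0,-0.12,1,8,180,0,0,0,-0.18,1,10,235,0,0,0,-0.24,1,12,290,0,0,0,-0.3,1,14,345,0,0,0,-0.36,1,17,400,0,0,0,-0.427,1,19,450,0,0,0,-0.427,1,20,480,2,0,0,-0.427,1]}}

```text
time: 16.68
eef_pos: [0.5996, 0.158, 0.1652]
ee_rot: [-0.004, -0.04, 0.999, 0.0]
contact_force: [0.9, -0.0, -2.2]
gripper_width: 0.0334
finger_force: 40.6
```

```bash
python3 go.py .6065 .1678 .028 0.077
```

```text
[ -8.8   9.2 137.1] [ 0.001 -0.008  0.002] dist 138.0 q [ 0.2   0.15  1.29  0.    1.72 -1.45] t 16.7
```

Call:
{"fn": "drive_tool", "kwargs": {"commands": [-8,12,30,0,0,0,1,-8,12,60,0,0,0,1,-8,12,90,0,0,0,1,-8,12,105,0,0,0,1,-8,12,110,0,0,0,1,-8,12,110,0,0,0,1,-8,12,110,0,0,0,1]}}

```text
time: 17.55
eef_pos: [0.608, 0.1683, 0.0606]
ee_rot: [-0.0, -0.039, 0.999, 0.001]
contact_force: [-0.1, 0.0, -3.0]
gripper_width: 0.0334
finger_force: 40.6
```

```bash
python3 go.py .6065 .1678 .0265 0.077
```

```text
[ 1.5 -0.4 34.1] [ 0.001 -0.     0.   ] dist 34.0 q [ 0.22  0.21  1.41  0.    1.53 -1.43] t 17.6
```

Call:
{"fn": "drive_tool", "kwargs": {"commands": [1,0,18,0,0,0,1,1,0,27,0,0,0,1,1,0,31,0,0,0,1,1,0,33,0,0,0,1,1,0,34.5,0,0,0,1,1,0,34.5,0,0,0,1,1,0,34.5,0,0,0,1]}}

```text
time: 18.42
eef_pos: [0.6066, 0.1682, 0.0261]
ee_rot: [-0.001, -0.039, 0.999, 0.0]
contact_force: [-3.9, -0.5, 6.3]
gripper_width: 0.0336
finger_force: 41.4
```

Call:
{"fn": "drive_tool", "kwargs": {"commands": [0,0,0,0,0,0,0.5,0,0,0,0,0,0,0.3,0,0,0,0,0,0,0.1,0,0,0,0,0,0,0,0,0,-20,0,0,0,0,0,0,-60,0,0,0,0,0,0,-110,0,0,0,0,0,0,-140,0,0,0,0,0,0,-140,0,0,0,0]}}

```text
time: 19.55
eef_pos: [0.6082, 0.1684, 0.1702]
ee_rot: [0.003, -0.039, 0.999, 0.001]
contact_force: [-0.3, -0.5, -0.5]
gripper_width: 0.0855
finger_force: 0.0
```

```bash
python3 go.py .444 .046 .1 0.187
```

```text
[ 173.6 -109.5   69. ] [ 0.002  0.006 -0.11 ] dist 217.0 q [ 0.22  0.17  1.26  0.    1.71 -1.43] t 19.6
```

Call:
{"fn": "drive_tool", "kwargs": {"commands": [174,-110,5,0,0.006,-0.11,0,174,-110,5,0,0.006,-0.11,0,174,-110,5,0,0.006,-0.11,0,174,-110,5,0,0.006,-0.11,0,174,-110,35,0,0.006,-0.11,0,174,-110,69,0,0.006,-0.11,0,174,-110,69,0,0.006,-0.11,0,174,-110,69,0,0.006,-0.11,0]}}

```text
time: 20.55
eef_pos: [0.4415, 0.045, 0.0967]
ee_rot: [-0.004, -0.094, 0.996, 0.0]
contact_force: [0.4, 0.3, 0.8]
gripper_width: 0.0851
finger_force: 0.0
```

```bash
python3 go.py .444 .046 .022 0.187
```

```text
[-3.2  0.4 74.7] [ 0.001 -0.008  0.   ] dist 75.0 q [ 0.02 -0.32  1.85 -0.    1.62 -1.73] t 20.6
```

Call:
{"fn": "drive_tool", "kwargs": {"commands": [-2,0,35,0,-0.003,0,0,-2,0,60,0,-0.003,0,0,-2,0,74,0,-0.003,0,0,-2,0,74,0,-0.003,0,0,-2,0,74,0,-0.003,0,0.3,-2,0,74,0,-0.003,0,0.45,-2,0,74,0,-0.003,0,0.6,-2,0,74,0,-0.003,0,0.8,-2,0,74,0,-0.003,0,1,-2,0,74,0,-0.003,0,1]}}

```text
time: 21.8
eef_pos: [0.4432, 0.0454, 0.0228]
ee_rot: [-0.002, -0.093, 0.996, 0.0]
contact_force: [0.2, 1.7, 5.9]
gripper_width: 0.0332
finger_force: 40.7
```

Call:
{"fn": "drive_tool", "kwargs": {"commands": [0,0,0,0,0,0,1,0,0,0,0,0,0,1,0,0,-1,0,0,0,1,0,0,-30,0,0,0,1,0,0,-70,0,0,0,1,0,0,-110,0,0,0,1,0,0,-150,0,0,0,1,0,0,-150,0,0,0,1]}}

```text
time: 22.8
eef_pos: [0.4447, 0.0451, 0.1746]
ee_rot: [-0.001, -0.093, 0.996, 0.0]
contact_force: [0.2, 0.4, -2.2]
gripper_width: 0.0331
finger_force: 40.4
```

```bash
python3 go.py .607 -.318 .17 0.026
```

```text
[ -91.9 -387.     4.4] [ 0.    -0.001  0.161] dist 398.0 q [ 0.02 -0.33  1.72  0.    1.75 -1.73] t 22.8
```

Call:
{"fn": "drive_tool", "kwargs": {"commands": [-5,-20,0,0,0,0,1,-15,-60,0,0,0,0.03,1,-27,-110,0,0,0,0.06,1,-40,-165,0,0,0,0.1,1,-52,-220,0,0,0,0.13,1,-65,-275,0,0,0,0.16,1,-78,-330,0,0,0,0.16,1,-87,-370,4,0,0,0.16,1,-92,-387,4,0,0,0.16,1,-92,-387,30,0,0,0.16,1]}}

```text
time: 24.05
eef_pos: [0.6059, -0.3197, 0.1391]
ee_rot: [-0.003, -0.013, 1.0, 0.0]
contact_force: [0.5, -0.2, -1.9]
gripper_width: 0.0334
finger_force: 40.6
```

Call:
{"fn": "drive_tool", "kwargs": {"commands": [0,0,40,0,0,0,1,0,0,70,0,0,0,1,0,0,80,0,0,0,1,0,0,80,0,0,0,1,0,0,80,0,0,0,1]}}

```text
time: 24.68
eef_pos: [0.606, -0.3182, 0.0625]
ee_rot: [-0.002, -0.014, 1.0, -0.0]
contact_force: [0.5, -0.8, -1.2]
gripper_width: 0.0335
finger_force: 40.4
```

```bash
python3 go.py .607 -.318 .0265 0.026
```

```text
[-1.2  0.2 36. ] [-0.001 -0.004  0.001] dist 36.0 q [-0.53  0.35  1.23 -0.    1.56 -2.13] t 24.7
```

Call:
{"fn": "drive_tool", "kwargs": {"commands": [-1,0,18,0,0,0,1,-1,0,27,0,0,0,1,-1,0,31,0,0,0,1,-1,0,34,0,0,0,1,-1,0,36,0,0,0,1,-1,0,36,0,0,0,1,-1,0,36,0,0,0,1]}}

```text
time: 25.55
eef_pos: [0.6065, -0.318, 0.0268]
ee_rot: [-0.002, -0.014, 1.0, -0.0]
contact_force: [-2.9, 2.4, 6.3]
gripper_width: 0.0331
finger_force: 41.2
```

Call:
{"fn": "drive_tool", "kwargs": {"commands": [0,0,0,0,0,0,0.5,0,0,0,0,0,0,0.3,0,0,0,0,0,0,0.1,0,0,0,0,0,0,0,0,0,-20,0,0,0,0,0,0,-60,0,0,0,0,0,0,-110,0,0,0,0,0,0,-140,0,0,0,0,0,0,-140,0,0,0,0]}}

```text
time: 26.68
eef_pos: [0.6084, -0.3187, 0.171]
ee_rot: [0.001, -0.014, 1.0, -0.002]
contact_force: [-0.4, 0.1, 0.2]
gripper_width: 0.0855
finger_force: 0.0
```

```bash
python3 go.py .452 -.118 .1 0.2
```

```text
[151.  205.2  69.8] [-0.004  0.001 -0.173] dist 264.0 q [-0.53  0.32  1.08 -0.    1.74 -2.13] t 26.7
```

Call:
{"fn": "drive_tool", "kwargs": {"commands": [151,205,5,0,0,-0.173,0,151,205,5,0,0,-0.173,0,151,205,5,0,0,-0.173,0,151,205,5,0,0,-0.173,0,151,205,5,0,0,-0.173,0,151,205,35,0,0,-0.173,0,151,205,70,0,0,-0.173,0,151,205,70,0,0,-0.173,0,151,205,70,0,0,-0.173,0]}}

```text
time: 27.8
eef_pos: [0.4505, -0.1175, 0.0968]
ee_rot: [-0.003, -0.1, 0.995, 0.0]
contact_force: [-0.3, -0.9, -0.2]
gripper_width: 0.0854
finger_force: 0.0
```

```bash
python3 go.py .452 -.118 .022 0.2
```

```text
[-1.7 -0.9 74.8] [ 0.001 -0.005 -0.   ] dist 75.0 q [-0.33 -0.26  1.8  -0.    1.61 -2.1 ] t 27.8
```

Call:
{"fn": "drive_tool", "kwargs": {"commands": [-1,0,35,0,-0.003,0,0,-1,0,60,0,-0.003,0,0,-1,0,74,0,-0.003,0,0,-1,0,74,0,-0.003,0,0,-1,0,74,0,-0.003,0,0.3,-1,0,74,0,-0.003,0,0.45,-1,0,74,0,-0.003,0,0.6,-1,0,74,0,-0.003,0,0.8,-1,0,74,0,-0.003,0,1,-1,0,74,0,-0.003,0,1]}}

```text
time: 29.05
eef_pos: [0.4511, -0.117, 0.0227]
ee_rot: [-0.001, -0.1, 0.995, 0.0]
contact_force: [-0.5, -1.1, 4.8]
gripper_width: 0.0335
finger_force: 41.1
```

Call:
{"fn": "drive_tool", "kwargs": {"commands": [0,0,0,0,0,0,1,0,0,0,0,0,0,1,0,0,-1,0,0,0,1,0,0,-30,0,0,0,1,0,0,-70,0,0,0,1,0,0,-110,0,0,0,1,0,0,-150,0,0,0,1,0,0,-150,0,0,0,1]}}

```text
time: 30.05
eef_pos: [0.4521, -0.1172, 0.1745]
ee_rot: [0.001, -0.1, 0.995, -0.0]
contact_force: [-0.0, -0.1, -1.3]
gripper_width: 0.0334
finger_force: 40.4
```

```bash
python3 go.py .603 -.149 .14 -0.215
```

```text
[-141.5  -61.2   34.8] [-0.     0.002  0.415] dist 158.0 q [-0.33 -0.28  1.68  0.    1.74 -2.1 ] t 30.1
```

Call:
{"fn": "drive_tool", "kwargs": {"commands": [-15,-6,0,0,0,0.08,1,-40,-18,0,0,0,0.17,1,-75,-32,0,0,0,0.26,1,-105,-46,0,0,0,0.35,1,-130,-57,10,0,0,0.415,1,-141,-61,25,0,0,0.415,1,-141,-61,60,0,0,0.415,1,-141,-61,100,0,0,0.415,1,-141,-61,112,0,0,0.415,1,-141,-61,112,0,0,0.415,1]}}

```text
time: 31.3
eef_pos: [0.5998, -0.1482, 0.0578]
ee_rot: [-0.003, 0.107, 0.994, 0.001]
contact_force: [0.6, -0.4, -1.3]
gripper_width: 0.0332
finger_force: 40.2
```

```bash
python3 go.py .603 -.149 .0265 -0.215
```

```text
[-3.5 -0.2 31.3] [ 0.001 -0.006  0.001] dist 31.0 q [-0.3   0.18  1.44  0.    1.53 -1.65] t 31.3
```

Call:
{"fn": "drive_tool", "kwargs": {"commands": [-2,0,18,0,0,0,1,-2,0,27,0,0,0,1,-2,0,31,0,0,0,1,-2,0,33,0,0,0,1,-2,0,33,0,0,0,1,-2,0,33,0,0,0,1]}}

```text
time: 32.05
eef_pos: [0.6031, -0.149, 0.0268]
ee_rot: [-0.001, 0.107, 0.994, 0.0]
contact_force: [0.8, 0.4, -0.2]
gripper_width: 0.0336
finger_force: 40.4
```

```bash
python3 go.py .603 -.149 .0265 -0.215
```

```text
[ 0.1 -0.   0.3] [ 0.    -0.002  0.   ] dist 0.0 q [-0.3   0.2   1.47  0.    1.47 -1.65] t 32.0
```

Call:
{"fn": "drive_tool", "kwargs": {"commands": [0,0,0.5,0,0,0,1,0,0,0.5,0,0,0,1,0,0,0.5,0,0,0,0.5,0,0,0.5,0,0,0,0.3,0,0,0.5,0,0,0,0.1,0,0,0,0,0,0,0,0,0,-30,0,0,0,0,0,0,-80,0,0,0,0,0,0,-140,0,0,0,0,0,0,-150,0,0,0,0]}}

```text
time: 33.3
eef_pos: [0.6053, -0.1496, 0.1831]
ee_rot: [0.003, 0.107, 0.994, -0.001]
contact_force: [-0.2, -0.0, 0.5]
gripper_width: 0.0852
finger_force: 0.0
```

Call:
{"fn": "drive_tool", "kwargs": {"commands": [240,0,0,0,0,0,0,240,0,0,0,0,0,0,240,0,0,0,0,0,0,240,0,0,0,0,0,0,240,0,0,0,0,0,0,240,0,0,0,0,0,0]}}

```text
time: 34.05
eef_pos: [0.369, -0.098, 0.177]
ee_rot: [-0.001, 0.107, 0.994, 0.0]
contact_force: [0.5, 0.2, -0.4]
gripper_width: 0.0852
finger_force: 0.0
```

```bash
python3 - <<'E'
from h import *
im=vision.get_image("scene")
P={"green":(.581,-.0027),"red":(.6065,.1678),"blue":(.603,-.149),"yellow":(.607,-.318)}
for c in P: print(c,[(a,ce.round(1),p2w("scene",*ce,.062).round(4)) for a,ce,m in blobs(im,c)])
cv2.imwrite("pics/s2.png",cv2.resize(im[170:310,120:390],None,fx=2.95,fy=2.95,interpolation=3))
E
```

```text
green [(np.int32(442), array([290.2, 265.5]), array([ 0.5975, -0.0051]))]
red [(np.int32(237), array([ 80. , 212.7]), array([ 0.4844, -0.4822])), (np.int32(149), array([ 47.3, 220.8]), array([ 0.5082, -0.5491])), (np.int32(305), array([371.7, 273.4]), array([0.6093, 0.1641])), (np.int32(226), array([361.4, 286.1]), array([0.6381, 0.1406]))]
blue [(np.int32(515), array([224.5, 272.7]), array([ 0.6191, -0.1412])), (np.int32(1177), array([ 15.9, 400.6]), array([ 0.8757, -0.4831]))]
yellow [(np.int32(307), array([141.4, 265.7]), array([ 0.6096, -0.3165])), (np.int32(204), array([151.9, 279.2]), array([ 0.639 , -0.2887])), (np.int32(49), array([420.3, 320.9]), array([0.7063, 0.2495]))]
```

View pics/s2.png

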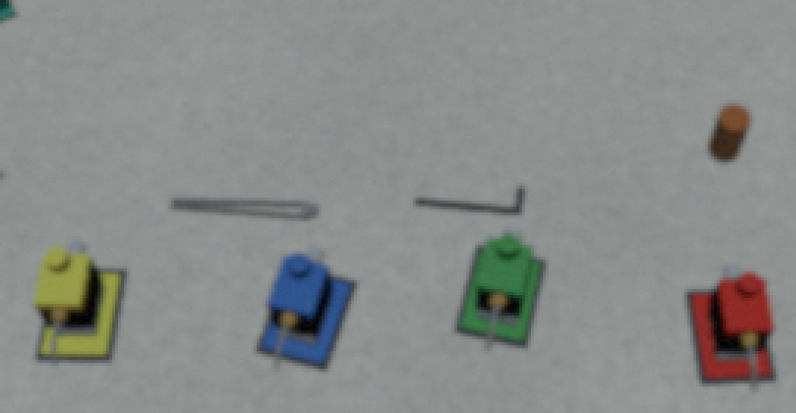

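All four stand upright and centred on their pads: yellow (68,305), blue (300,310), green (505,290) and red (740,330). The tube is untouched at (730,130) and the arm is clear.

```bash
python3 -c "
from cell import env
print(env.close_job())"
```

```text
the job is handed in; nothing more can be done
None
```

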